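Lay the tall slab vase down against the stop

ROBOT

A 6-joint arm with a two-finger parallel gripper is mounted at the origin on the work surface. World frame = base frame: x ahead of the robot, y to its left, z up, the work surface at z = 0. Lengths are in mm, angles in rad, forces in N, time in s.
With the tool pointing down it reaches from about 275 to 750 mm from the base axis. Payload 10.2 kg.
Tool frame: the origin (TCP) lies at the very end of the fingers, on their centre line; the grasp point (between the pads) lies tcp_to_grasp behind it (tcp_to_grasp is the distance from the TCP to the grasp point, in mm); z points along the fingers, x is the direction in which the jaws open and shut, and the axes are right-handed (so a half turn about z gives the same grasp; the last joint's range is limited). The gripper opens to 85 mm and grips with 20 to 120 N. Pads are 22 mm wide; open, the fingers measure 114 mm over their backs; the gripper's body (76 mm by 85 mm) begins 54 mm behind the grasp point. The pads swing forward as they close: fully open they stand 13 mm farther back than shut.
Start: joints at [-1.537, 0.313, 1.498, -0, 1.331, -0.223], TCP at [133.33, -507.794, 231.294] pointing down, gripper open.
Joint ranges: [-2.94, 2.94], [-0.97, 2.17], [0.19, 2.56], [-1.23, 4.37], [0.02, 3.11], [-2.88, 2.88]. Speed limits (rad/s): [2.39, 2.39, 3.01, 3.14, 3.14, 3.14].

INTERFACE

Orientations are given as a unit quaternion [x, y, z, w].
In Python, from cell import movep, move_straight, set_joints, ungrasp, close, hold, solve_ik, read_camera, IKError, job_done, masks_of, landmark_of, read_time_s, read_qpos, read_qvel, read_effort, read_tool_pos, read_eef_rot, read_force, read_torque, read_finger_gap, tcp_to_grasp gives the robot as it stands. The module is installed in compiled form; this text tells all that it offers. Calls block until the motion is done:
- movep(position, orientation): joint-space move of the TCP to a pose.
- move_straight(position, rotation=None, rate=150): straight line of the TCP; rotation=None keeps the orientation; rate is the mean speed in mm/s.
- set_joints(angles): joint-space move.
- ungrasp() and close(force=None): open the fingers fully, or close them until they stop; force is the grip in N (None keeps the last).
- hold(seconds).
- solve_ik(position, orientation): joint angles nearest the present ones, or None.
- read_camera(name): name is "scene" or "top" or "wrist"; returns a dict with "image" (400x640x3 uint8, red, green, blue), "range_z" (400x640 float32, mm along the optical axis (not along the pixel's ray), 0 where there is no reading), "fx", "fy", "cx", "cy" (pixels), "rvec" (rotation vector, rad) and "tvec" (3), from world to camera coordinates, as OpenCV has them; the wrist camera has in their place "mount" (4x4, takes a point from camera to tool coordinates, whose origin is the TCP and whose axes are the tool frame's). Camera axes: x right, y down, z forward; pixel columns grow to the right and rows downward; lengths in mm; the calibration is good to about 2 mm. A picture is of the moment at which its call begins: read the wrist's pose just before it.
A pose or a line that the arm cannot do raises IKError and nothing moves.
- job_done(): hands the job in, once; it reports no verdict.
Trained networks look in the newest picture that a camera, given by its name, has taken for a name from the list of things; names that differ only in an ending like _2 or _b are one class to them, and where a whole thing is asked for, a point or a joint stands for the part that bears it (a point fixed in the world has none). Each returns a list of dicts, best first, with "p" (0 to 1); they miss things now and then, are a little off and sometimes report something else, mostly with a low value. They report only what shows in the picture. A call takes as long as a camera call. They do not tell look-alikes from the thing itself.
- masks_of(camera, label): "region" (400x640 bool, what is visible of it).
- landmark_of(camera, label): "xyz" ([x, y, z] in mm, in world coordinates, good to about 4 mm: a listed point, or the origin of a listed thing).
Readings, each from a call of its own:
- read_time_s(): time.
- read_qpos(): joint angles.
- read_qvel(): joint speeds.
- read_effort(): joint torques, N m.
- read_tool_pos(): TCP position.
- read_eef_rot(): TCP orientation.
- read_force(): force on the tool from outside, world axes, zero at the start.
- read_torque(): the same for the moment, N m.
- read_finger_gap(): opening from 0.0 (shut) to 1.0 (fully open).
Only numpy, scipy, OpenCV 4.12 (cv2) and the standard library are available. Lean on these libraries where they do the work, as an engineer would, in place of code of your own. Each camera call takes 0.05 s, during which the arm holds its last target. There are 200 camera calls.

TASK

With your fingertips only, tip the tall square vase over onto its side on the corked board, so that its top goes down away from the wooden end stop, and let it down gently instead of letting it fall. Then push it along the board, lying, until its foot is flush against the stop. Do not pick the vase up, and leave the other things on the table where they are.

Things in the scene. Friction and masses are not known exactly. Their poses are not given: they have to be found in the camera images.
- board: fixed decorating board, 170 (x) x 400 (y) x 22 mm high, light wood with a cork sheet on top. Origin: centre of its underside; y runs along its length. A wooden stop block, 150 wide (x), 35 thick (y), top 80 mm over the table, is fixed across its -y end; its inner face is the plane y = -155 mm of this frame. The cork's top is 22 mm above the origin
- stop_face (a point): middle of the width of the stop's inner face, 50 mm over the table; axes as the board's. The lying vase's foot must end against this face; the cork is free from here to the board's +y end
- vase: loose hollow unglazed terracotta vase, a square upright box open at the top: 76 x 76 mm outside, 185 high, walls and floor 6 thick, three thin pale lines round it near the top; 0.45 to 0.7 kg. It starts standing on the cork 5 to 35 mm in front of the stop. Origin: centre of its underside; z runs from foot to mouth; y starts within 0.1 rad of the board's y
- vase_mouth (a point): centre of the vase's open mouth, in the plane of the rim, 185 mm from the foot; 64 x 64 mm inside, free down to the vase's floor, so that fingertips fit in
- vase_foot (a point): centre of the outside of the vase's foot
- vase_heel (a point): middle of the vase's bottom edge on its +y side (away from the stop): the edge it is tipped over. It grips the cork and does not slip when the top is pulled. Tipped more than about 25 degrees the vase falls if nothing holds it back (centre of mass about 83 mm above the foot)
- jar_a: closed round glaze jar standing on the table, pale with a white cap, about 60 mm across, 75 mm high; a bystander beside the board. Origin: centre of its underside
- jar_b: closed round glaze jar standing on the table, pale with a white cap, about 60 mm across, 75 mm high; a bystander beside the board. Origin: centre of its underside
- bowl: pale pinch bowl, 110 mm across, 45 mm high; a bystander. Origin: centre of its underside
- mug: white mug, 76 mm across, 85 mm high, handle on its +y side; a bystander. Origin: centre of its underside
- brush: 200 mm brush lying on the table beside the board; a bystander. Origin: its underside, axis x along it
- brush_pot: blue pot, 72 mm across and 90 mm high, with three brushes fixed in it reaching 200 mm up; a bystander near the stop's end of the board. Origin: centre of its underside
Things that resemble listed ones, but are neither listed nor needed, are in the scene too. Leave any purple look-alike of the vase alone.

How it is judged (in metres and radians):
On the way:
1. the vase has been let down onto its side (angle between vase's own z axis and vertical above 1.48 rad and y of vase_mouth in the frame of board above 0 m), for 0.2 s.
At the end, for the whole second after the job is handed in: The vase lies at rest on the cork on the side it was tipped over (within 4 degrees of level), mouth away from the stop, its foot within 7 mm of the stop's face and square to it within 5 degrees, no more than 45 mm off the board's middle line (angle between vase's own z axis and vertical between 1.5 and 1.64 rad and y of vase_foot in the frame of board between -0.16 and -0.148 m and x of vase_foot in the frame of board between -0.045 and 0.045 m and y of vase_mouth in the frame of board above 0 m and angle between the z axis of vase and the y axis of board, either way round below 0.09 rad and height (world z) of vase_foot below 0.068 m and height (world z) of vase_heel below 0.03 m and linear speed of vase below 0.01 m/s); the robot touches nothing.
It fails at once if the vase dropped or was flung over (it turned faster than 4 rad/s) (angular speed of vase above 4 rad/s).
It fails at once if the vase was picked up (its heel edge rose more than 25 mm off the cork) or tipped the wrong way (height (world z) of vase_heel above 0.047 m).
It fails at once if another thing on the table was shifted by more than 25 mm or knocked over (distance of any of jar_a, jar_b, bowl, mug, brush, brush_pot from where it was at the start of the episode above 0.025 m or angle between any of jar_a, jar_b, bowl, mug, brush_pot's own z axis and vertical above 0.4 rad).
It also fails if it takes over 67 s, if anything falls off the work surface, if the arm or the gripper's body presses on something with over 40 N, if the wrist force passes 120 N, or if a joint passes its speed limit or range.

## Working session

There is one attempt and no reset: what is moved stays moved. The work goes in short steps, each a Python script; the robot and the scene stay as the last script left them, time stands still between calls to the robot, and variables do not carry over. Pictures are saved under pics/ and viewed, about 8 in all and at most 12, crops included, and the job is handed in when it is done.

```bash
mkdir -p pics; ls; python3 - <<'E'
from cell import *
import cv2,numpy as np
ims=[]
for c in ["scene","top"]:
    r=read_camera(c); ims.append(r["image"])
    print(c,r["tvec"],r["rvec"],r["fx"])
    for l in ["board","stop_face","vase","vase_mouth","vase_foot","vase_heel","brush_pot","mug","bowl","jar_a","brush"]:
        for d in landmark_of(c,l)[:3]: print(l,round(d["p"],2),np.round(d["xyz"],0))
cv2.imwrite("pics/a.png",cv2.cvtColor(np.vstack(ims)[:, :],cv2.COLOR_RGB2BGR)) if 0 else None
cv2.imwrite("pics/s.png",ims[0][...,::-1]);cv2.imwrite("pics/t.png",ims[1][...,::-1])
print(tcp_to_grasp if not callable(tcp_to_grasp) else tcp_to_grasp(),read_time_s(),read_eef_rot(),read_tool_pos(),read_force())
E
```

```text
pics
scene [-500.61557774  -74.69985413 1189.62377654] [ 2.4447559   0.66369352 -0.22543823] 373.2256554646951
board 0.79 [519.  61.   1.]
stop_face 0.56 [561. -90.  52.]
vase 0.66 [ 278. -229.    0.]
vase 0.57 [544. -44.  20.]
vase_mouth 0.93 [ 278. -230.  187.]
vase_mouth 0.65 [546. -43. 206.]
vase_foot 0.92 [ 278. -233.   -2.]
vase_foot 0.85 [544. -44.  27.]
vase_heel 0.88 [ 304. -204.    3.]
vase_heel 0.69 [544.  -5.  29.]
brush_pot 0.84 [ 596. -195.    2.]
mug 0.93 [448. 452.  -2.]
bowl 0.83 [627. 446.  -0.]
jar_a 0.69 [657. 213.  -4.]
jar_a 0.66 [712.  -8.  -0.]
brush 0.71 [378.  42.   4.]
top [  90.5443582   558.16545156 1068.14181905] [ 2.10434161 -2.13863701  0.22312834] 443.6158118350475
board 0.77 [522.  66.   4.]
board 0.71 [452. 451.  -2.]
stop_face 0.6 [558. -89.  50.]
vase 0.87 [ 276. -223.   -1.]
vase 0.73 [383.  40.   2.]
vase 0.7 [624. 448.  -4.]
vase_mouth 0.96 [547. -44. 203.]
vase_mouth 0.72 [ 278. -225.  186.]
vase_foot 0.76 [547. -45.  22.]
vase_foot 0.69 [ 278. -227.   -0.]
vase_heel 0.74 [540.  -7.  19.]
vase_heel 0.63 [ 307. -204.   -1.]
brush_pot 0.81 [ 601. -193.    3.]
brush_pot 0.59 [380.  40.   2.]
mug 0.97 [454. 450.  -1.]
bowl 0.62 [627. 446.   1.]
jar_a 0.85 [660. 213.   1.]
jar_a 0.69 [712.  -9.  -4.]
brush 0.73 [380.  42.   3.]
18.700000000000003 1.2 [ 7.91829162e-01 -6.10742645e-01 -2.47585414e-05 -9.21044926e-06] [ 133.31797176 -507.79142957  231.26136585] [-0.28004605  0.18457604 -0.66218879]
```

View pics/s.png

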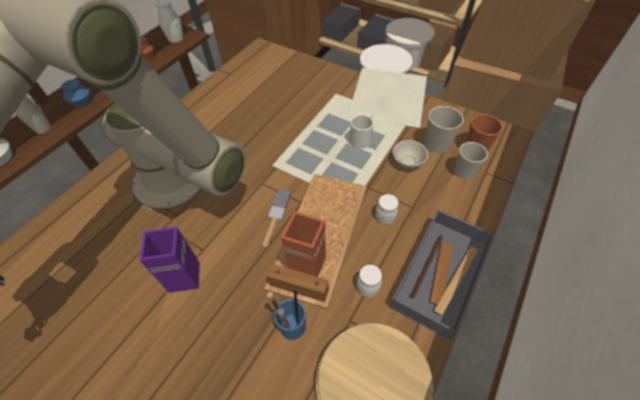

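View pics/t.png

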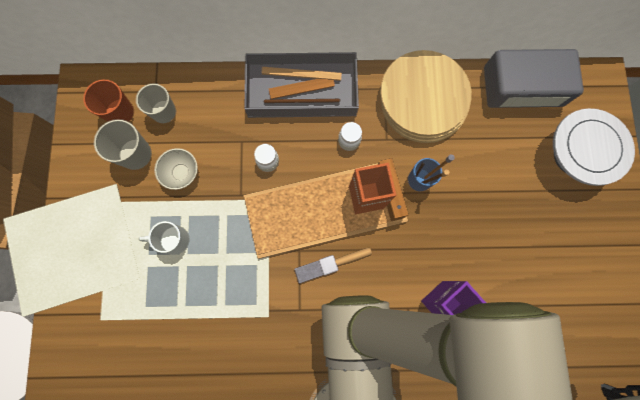

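The scene view shows the vase at (303,243) beside the stop at (298,282), with the purple decoy at (170,258). The top view shows the vase mouth at (375,184), the stop at (398,200) and the mug at (164,238), in line with the board's far end. Next I'll measure the vase and board from depth and check the planned path.

```bash
cat > h.py <<'E'
from cell import *
import numpy as np, cv2
from scipy.spatial.transform import Rotation as R
def cloud(c):
    r=read_camera(c); z=r["range_z"]; v,u=np.nonzero(z>0); d=z[v,u]
    P=np.c_[(u-r["cx"])/r["fx"]*d,(v-r["cy"])/r["fy"]*d,d]
    M=R.from_rotvec(np.ravel(r["rvec"])).as_matrix()
    return (P-np.ravel(r["tvec"]))@M, r
def rect(P): 
    c,s,a=cv2.minAreaRect(P[:,:2].astype(np.float32)); return np.round(c,1),np.round(s,1),round(a,2)
def near(P,c,r,z0,z1): return P[(np.hypot(P[:,0]-c[0],P[:,1]-c[1])<r)&(P[:,2]>z0)&(P[:,2]<z1)]
E
python3 - <<'E'
from h import *
P,r=cloud("top")
V=near(P,(546,-44),65,200,216); print("rim",rect(V),len(V),np.median(V[:,2]))
V=near(P,(546,-44),65,200,216)
for q in (1,99): print(np.percentile(V[:,:2],q,axis=0))
C=near(P,(521,64),225,14,30); print("cork",rect(C),np.median(C[:,2]))
S=near(P,(562,-107),90,76,86); print("stop",rect(S),len(S),np.median(S[:,2]))
P,r=cloud("scene")
V=near(P,(546,-44),65,200,216); print("rim",rect(V),len(V),np.median(V[:,2]))
C=near(P,(521,64),225,14,30); print("cork",rect(C))
S=near(P,(562,-107),90,76,86); print("stop",rect(S),len(S))
E
```

```text
rim (array([547. , -45.2]), array([76.9, 76.9]), 10.41) 397 205.83351309259788
[505.06327663 -87.00182515]
[588.86772482  -2.92818249]
cork (array([523.4,  79.2]), array([332.3, 391.2]), 24.48) 20.54266472936106
stop (array([ 556.7, -102.9]), array([138.4, 153. ]), 50.72) 543 79.36280993321341
rim (array([548.1, -43.4]), array([77. , 78.1]), 10.4) 416 206.37388496562073
cork (array([535.7,  64.2]), array([361.5, 400. ]), 13.37)
stop (array([ 572.9, -117.4]), array([144.4, 131.9]), 41.88) 963
```

```bash
cat > plan.py <<'E'
from h import *
b0=np.array([547.5,-44.3,21.5]); yaw=0.1815
Y=np.array([-np.sin(yaw),np.cos(yaw),0]); X=np.array([np.cos(yaw),np.sin(yaw),0]); Z=np.array([0,0,1.])
heel=b0+38*Y
def pose(t,tilt=40,yt=9,dep=26,side=-1,back=0):
    """TCP pose with vase tipped by t deg about heel; tool in pinch over side wall"""
    a=np.radians(tilt); d=np.sin(a)*Y-np.cos(a)*Z      # tool z
    p=b0+side*35*X+yt*Y+(185-dep)*Z - back*d
    # vase tips top toward +Y: rotation about -X
    Rt=R.from_rotvec(-X*np.radians(t))
    x=X*flip; M=np.c_[x,np.cross(d,x),d]
    return heel+Rt.apply(p-heel), (Rt*R.from_matrix(M)).as_quat()
flip=1
E
python3 - <<'E'
import plan
from plan import *
P,r=cloud("top")
m=masks_of("top","board")[0]; print(m["p"])
v,u=np.nonzero(r["range_z"]>0); k=m["region"][v,u]
C=near(P[k],(521,64),260,14,30); print("cork",rect(C),len(C))
# robust long-side fit: per y' slice extremes
for yb in (0.22,0.245,0.27):
    y=np.array([-np.sin(yb),np.cos(yb)]);x=np.array([y[1],-y[0]])
    D=C[:,:2]-[521,64]; s=D@y; w=D@x
    bs=[(b,w[(s>b)&(s<b+10)]) for b in range(0,180,10)]
    print(yb,[np.round(np.polyfit([b for b,_ in bs],[f(q) for _,q in bs],1),3) for f in (np.min,np.max)], s.max(), s.min())
R1=m["region"]; cs=cv2.findContours(R1.astype(np.uint8),0,2)[0]
S=P[k]; S=S[(S[:,2]>74)&(S[:,2]<86)]; print("stop",rect(S),len(S))
q0=read_qpos()
for side in (-1,1):
  for f in (1,-1):
    plan.flip=f
    for tilt in (30,40,50):
      out=[]
      for t in range(0,91,15):
        p,q=pose(t,tilt,side=side); out.append(solve_ik(p,q))
      print(side,f,tilt,[None if o is None else list(np.round(o,2)) for o in out][::3], [o is not None for o in out])
E
```

```text
0.6
cork (array([521.1,  61.2]), array([170.4, 398.8]), 12.92) 7417
0.22 [array([-8.0000e-03, -8.4934e+01]), array([-5.0000e-03,  8.3093e+01])] 196.48355850030725 -202.53134012109362
0.245 [array([ 1.7000e-02, -8.4905e+01]), array([1.9000e-02, 8.3362e+01])] 197.80372832064594 -200.56149265106313
0.27 [array([ 4.2000e-02, -8.4872e+01]), array([4.7000e-02, 8.3311e+01])] 199.6943397234754 -198.46630077668414
stop (array([ 560. , -107.6]), array([149.9,  36. ]), 12.83) 481
-1 1 30 [[np.float64(-0.51), np.float64(0.47), np.float64(1.51), np.float64(0.39), np.float64(1.53), np.float64(-0.78)], [np.float64(0.05), np.float64(0.34), np.float64(1.7), np.float64(-0.29), np.float64(1.09), np.float64(0.01)], [np.float64(0.48), np.float64(0.82), np.float64(1.6), np.float64(-1.01), np.float64(1.37), np.float64(0.87)]] [True, True, True, True, True, True, True]
-1 1 40 [[np.float64(-0.56), np.float64(0.53), np.float64(1.48), np.float64(0.49), np.float64(1.64), np.float64(-0.84)], [np.float64(-0.04), np.float64(0.33), np.float64(1.69), np.float64(-0.1), np.float64(1.1), np.float64(-0.17)], [np.float6
[... 2882 characters left out ...]
True, False, True, True, True]
1 -1 40 [[np.float64(-0.49), np.float64(0.66), np.float64(1.26), np.float64(0.53), np.float64(1.68), np.float64(2.41)], None, [np.float64(0.41), np.float64(0.83), np.float64(1.42), np.float64(-0.89), np.float64(1.29), np.float64(-2.47)]] [True, True, True, False, False, True, True]
1 -1 50 [[np.float64(-0.52), np.float64(0.72), np.float64(1.23), np.float64(0.64), np.float64(1.79), np.float64(2.38)], [np.float64(-0.09), np.float64(0.47), np.float64(1.48), np.float64(0.09), np.float64(1.22), np.float64(2.84)], [np.float64(0.36), np.float64(0.76), np.float64(1.46), np.float64(-0.75), np.float64(1.18), np.float64(-2.58)]] [True, True, True, True, False, True, True]
```

```bash
python3 - <<'E'
from plan import *
p=np.array(read_tool_pos()); move_straight(p+[0,0,130],rate=250)
movep(*pose(0,back=150)); print(read_force())
move_straight(pose(0,back=45)[0],rate=150); print(read_force())
move_straight(pose(0)[0],rate=60); print(read_force(),read_tool_pos(),pose(0)[0],read_time_s())
r=read_camera("scene"); cv2.imwrite("pics/b.png",cv2.resize(r["image"][140:340,200:420][...,::-1],None,fx=3,fy=3))
E
```

```text
[-0.1720531  -0.01170879 -0.11940961]
[ 0.26663268 -0.29335797 -0.27749258]
[-0.28788847  0.2996975   0.32102936] [511.61258568 -41.954199   180.70833926] [511.45036231 -41.76551342 180.5       ] 5.7667
```

View pics/b.png

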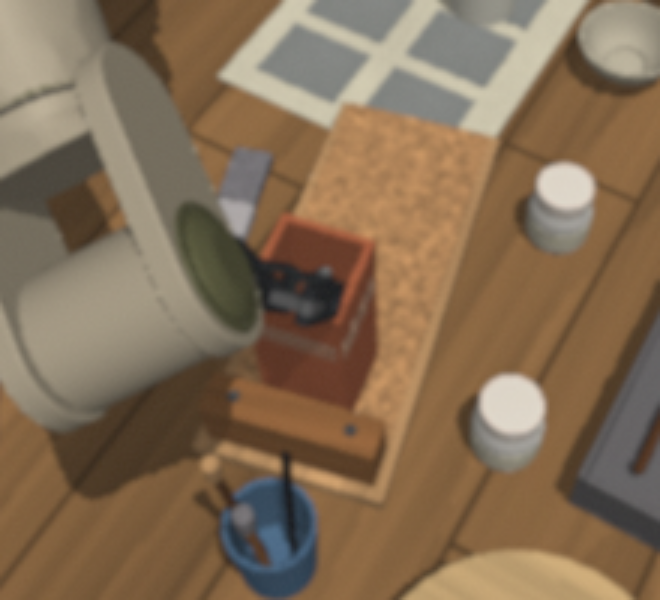

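The crop shows one fingertip inside the mouth at (320,285) and the other outside the near wall. There is no contact force. I'll close gently and begin tipping.

```bash
python3 - <<'E'
from plan import *
close(30); print("gap",read_finger_gap(),read_force(),read_tool_pos())
for t in range(4,41,4):
    p,q=pose(t); move_straight(p,q,rate=70); f=np.array(read_force()); print(t,np.round(f,1),round(np.linalg.norm(read_torque()),2))
    if np.linalg.norm(f)>30: print("stop"); break
print(read_time_s(),read_finger_gap())
r=read_camera("scene"); cv2.imwrite("pics/c.png",cv2.resize(r["image"][140:340,200:420][...,::-1],None,fx=3,fy=3))
E
```

```text
gap 0.06426908125508067 [ 1.58092718 -0.80426204  0.46119983] [511.51976017 -41.81404472 180.56558524]
4 [-1.  -0.4  0.1] 0.41
8 [-1.8 -0.3  0.4] 0.33
12 [-1.8  0.8  0. ] 0.37
16 [-2.1  1.2  1.9] 0.49
20 [-1.5  0.2  5. ] 0.63
24 [-2.9  0.1  8.1] 0.65
28 [-5.3  0.2 13.9] 0.97
32 [-6.4  3.  17.6] 1.36
36 [-8.2  5.6 22.2] 1.74
40 [-9.8  7.9 25.3] 2.07
9.6 0.06819514910135388
```

View pics/c.png

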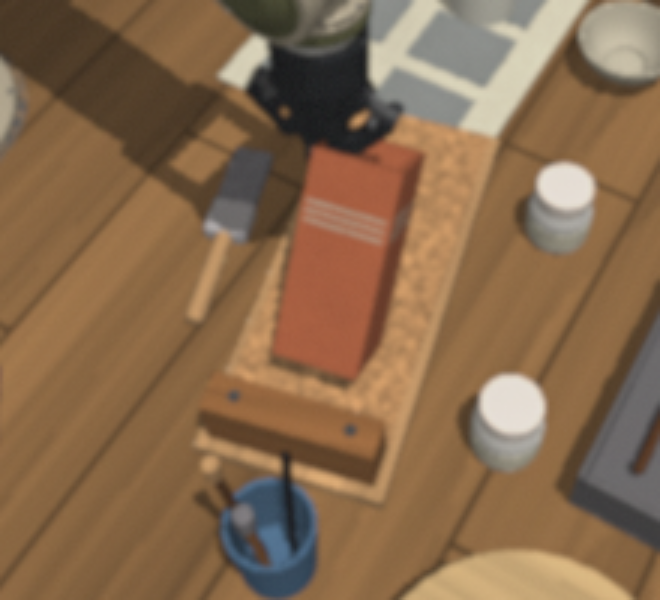

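Tipping is going well, but the heel is pressing into the cork and Fz is building up. I'll add a force-guided z/y offset for the rest.

```bash
python3 - <<'E'
from plan import *
off=np.zeros(3)
def comply(p,q,n=5):
    global off
    for _ in range(n):
        f=np.array(read_force())
        if f[2]<8: break
        off[2]+=1.0; move_straight(p+off,q,rate=40)
    return np.array(read_force())
p,q=pose(40); print(np.round(comply(p,q,8),1),off)
for t in range(44,85,4):
    p,q=pose(t); move_straight(p+off,q,rate=70); f=comply(p,q); print(t,np.round(f,1),off,round(np.linalg.norm(read_torque()),2))
    if np.linalg.norm(f)>35: print("stop"); break
np.save("off.npy",off)
print(read_time_s(),read_finger_gap())
r=read_camera("scene")
print([ (l,np.round(landmark_of("scene",l)[0]["xyz"])) for l in("vase_heel","vase_foot","vase_mouth") if landmark_of("scene",l)])
cv2.imwrite("pics/d.png",cv2.resize(r["image"][140:340,200:420][...,::-1],None,fx=3,fy=3))
E
```

```text
[-1.1  2.4  1. ] [0. 0. 3.]
44 [ 0.1 -1.4 -1.1] [0. 0. 3.] 0.12
48 [ 0.2  0.1 -2.2] [0. 0. 3.] 0.07
52 [-0.  -1.4 -2.7] [0. 0. 3.] 0.07
56 [ 0.9 -1.7 -2.7] [0. 0. 3.] 0.07
60 [ 1.2 -0.5 -2. ] [0. 0. 3.] 0.18
64 [-0.1 -0.4 -2.7] [0. 0. 3.] 0.35
68 [ 0.2  0.4 -2.2] [0. 0. 3.] 0.31
72 [-0.4 -1.4 -2.7] [0. 0. 3.] 0.51
76 [ 0.9  0.2 -1.5] [0. 0. 3.] 0.48
80 [ 0.5 -0.1 -2.3] [0. 0. 3.] 0.51
84 [ 1.1 -0.3 -2.5] [0. 0. 3.] 0.6
13.7917 0.06326972269406289
[('vase_heel', array([544.,  -7.,  28.])), ('vase_foot', array([ 278., -234.,   -1.])), ('vase_mouth', array([506., 170.,  81.]))]
```

View pics/d.png

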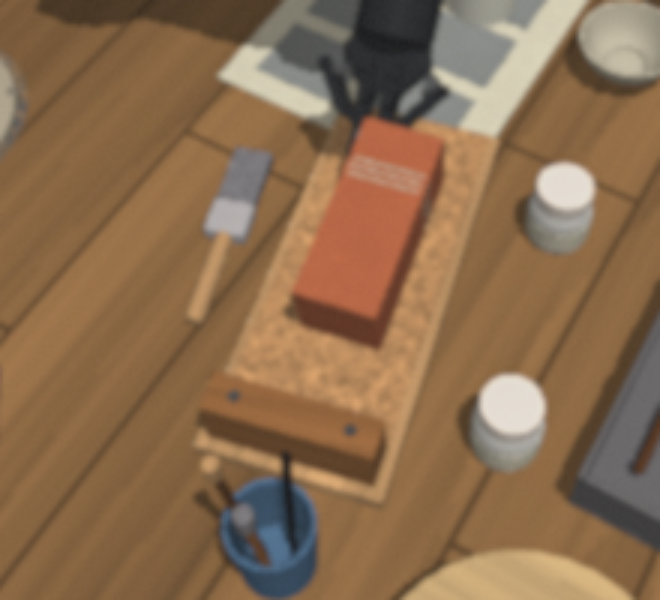

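The vase is at 84° with its heel on the cork. I'll finish the tip and settle it, then slide it in the fingertips towards the stop, turning it square with the board.

```bash
python3 - <<'E'
from plan import *
off=np.load("off.npy")
for t in (87,90):
    p,q=pose(t); move_straight(p+off,q,rate=50); print(t,np.round(read_force(),1))
for i in range(8):
    if read_force()[2]>3: break
    off[2]-=0.7; move_straight(p+off,q,rate=30)
print("down",off,np.round(read_force(),1)); hold(0.3)
byaw=0.2245; BY=np.array([-np.sin(byaw),np.cos(byaw),0]); s0=p+off
f0=None
def slide(s):
    k=min(s/50,1); dq=R.from_rotvec([0,0,(byaw-yaw)*k])
    move_straight(s0-BY*s,(dq*R.from_quat(q)).as_quat(),rate=50)
    f=np.array(read_force()); return f
for s in list(range(10,71,10))+list(range(72,96,2)):
    f=slide(s); fy=f@BY; print(s,np.round(f,1),round(fy,1))
    if s<=70: f0=fy
    if fy>f0+8 or np.linalg.norm(f)>40: break
print(read_time_s(),read_finger_gap())
for c in("scene","top"):
    r=read_camera(c)
    for l in("vase_heel","vase_foot","vase_mouth"): print(c,l,[np.round(d["xyz"]) for d in landmark_of(c,l)])
    cv2.imwrite("pics/e_%s.png"%c,r["image"][...,::-1])
P,r=cloud("top"); V=near(P,(530,0),150,90,106); print(rect(V),len(V))
E
```

```text
87 [ 1.2  0.5 -2.5]
90 [ 0.   0.  -2.6]
down [0.  0.  0.2] [-1.8  4.   6.7]
10 [ 1.3 -4.3  5.2] -4.5
20 [ 1.8 -2.8  6.3] -3.1
30 [ 2.4 -1.6  5.4] -2.1
40 [ 2.3 -2.6  6.5] -3.1
50 [ 1.7 -2.5  6.1] -2.8
60 [ 2.7 -1.8  5.6] -2.3
70 [ 3.4 -3.   4.8] -3.7
72 [0.7 1.7 6.9] 1.5
74 [-0.3  3.2  7.2] 3.1
76 [-1.5  3.8  7.1] 4.0
78 [0.3 3.9 7.5] 3.8
80 [-0.1  4.1  7.7] 4.0
82 [-0.6  4.1  6.5] 4.2
84 [0.7 4.5 7.6] 4.2
86 [-0.7  4.3  7.5] 4.4
20.525 0.0638935787267237
scene vase_heel [array([ 305., -204.,    6.])]
scene vase_foot [array([ 279., -233.,   -8.]), array([565., -88.,  64.])]
scene vase_mouth [array([ 278., -231.,  187.]), array([524.,  94.,  59.])]
top vase_heel [array([572., -86.,  18.]), array([ 308., -205.,   -0.])]
top vase_foot [array([566., -87.,  57.]), array([ 277., -228.,    2.])]
top vase_mouth [array([523.,  94.,  57.]), array([ 272., -228.,  184.])]
(array([536.5,  21. ]), array([113.5, 235.9]), 25.65) 2541
```

```bash
python3 -c "
import cv2,numpy as np
a=cv2.imread('pics/e_scene.png')[140:340,200:420];b=cv2.imread('pics/e_top.png')[100:300,220:440]
cv2.imwrite('pics/e.png',cv2.resize(np.hstack([a,b]),None,fx=1.8,fy=1.8))"
```

```text
(no output)
```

View pics/e.png

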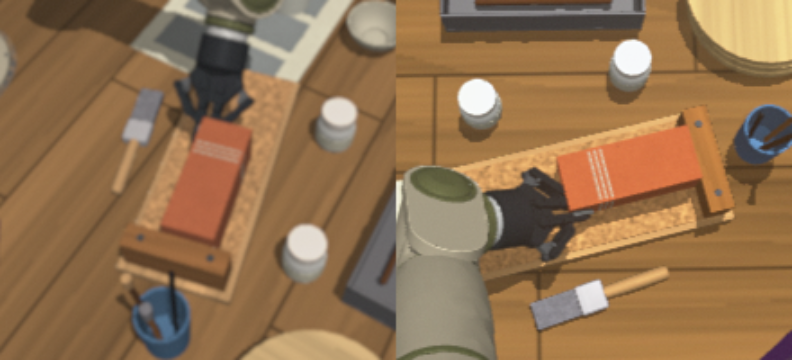

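The vase lies flat with its foot at or close to the stop, at about (700,150) in the right half. The steady 4 N in the small steps may be only friction, so I'll push on until contact is clear, then release and check.

```bash
python3 - <<'E'
from plan import *
byaw=0.2245; BY=np.array([-np.sin(byaw),np.cos(byaw),0])
p=np.array(read_tool_pos())
for s in np.arange(1,13,1.):
    move_straight(p-BY*s,rate=30); f=np.array(read_force()); print(s,np.round(f,1),round(f@BY,1))
    if f@BY>12: break
ungrasp(); print(read_force(),read_finger_gap())
d=R.from_quat(read_eef_rot()).apply([0,0,1]); p=np.array(read_tool_pos())
move_straight(p-90*d,rate=80)
p=np.array(read_tool_pos()); move_straight(p+[0,0,150]+BY*40,rate=200); hold(.3)
by=BY[:2]; bx=np.array([by[1],-by[0]])
for c in("scene","top"):
    P,r=cloud(c)
    for l in("vase_heel","vase_foot","vase_mouth"): print(c,l,[(np.round(d["xyz"]),np.round((np.array(d["xyz"][:2])-[521,61.5])@np.c_[bx,by])) for d in landmark_of(c,l)])
    m=max(masks_of(c,"vase"),key=lambda m:(m["region"][:, :]&(r["image"][...,0]>r["image"][...,2]+40)).sum())
    v,u=np.nonzero(r["range_z"]>0); S=P[m["region"][v,u]]; T=S[(S[:,2]>90)&(S[:,2]<105)]
    print(rect(T),len(T),np.percentile(T[:,2],[5,50,95]))
    D=(T[:,:2]-[521,61.5]); print("board y range",np.percentile(D@by,[0.3,99.7]))
    B=near(P,(560,-107),90,75,86); s=(B[:,:2]-[521,61.5])@by; print("stop y",np.percentile(s[s<-130],[1,99]))
    for l in("jar_a","mug","bowl","brush","brush_pot"): print(l,[np.round(d["xyz"]) for d in landmark_of(c,l) if d["p"]>.6])
    cv2.imwrite("pics/f_%s.png"%c,r["image"][...,::-1])
a=cv2.imread('pics/f_scene.png')[140:340,200:420];b=cv2.imread('pics/f_top.png')[100:300,220:440]
cv2.imwrite('pics/f.png',cv2.resize(np.hstack([a,b]),None,fx=1.8,fy=1.8)); print(read_time_s(),read_force())
E
```

```text
1.0 [-0.8  3.8  3.4] 3.8
2.0 [-1.8  9.2  5.8] 9.3
3.0 [-5.1 17.   7.6] 17.7
[-0.29260823 -0.20393895  0.50257966] 1.001812607996237
scene vase_heel [(array([ 302., -203.,    1.]), array([-272., -209.])), (array([567., -89.,  64.]), array([  11., -157.]))]
scene vase_foot [(array([ 280., -232.,   -5.]), array([-300., -232.])), (array([568., -92.,  63.]), array([  11., -160.]))]
scene vase_mouth [(array([525.,  96.,  57.]), array([12., 32.]))]
(array([547.8,   4.9]), array([ 76.8, 188.1]), 12.41) 1957 [ 95.23238114  97.96228113 100.64413404]
board y range [-154.6989555    30.73574542]
stop y [-247.81932448 -153.16991648]
jar_a [array([659., 215.,  -3.]), array([713.,  -6.,   0.])]
mug [array([445., 455.,   0.])]
bowl [array([628., 444.,   0.])]
brush [array([378.,  40.,   2.])]
brush_pot [array([ 596., -196.,   -1.])]
top vase_heel [(array([571., -86.,  20.]), array([  16., -155.])), (array([ 307., -206.,   -2.]), array([-268., -213.]))]
top vase_foot [(array([567., -86.,  60.]), array([  12., -154.])), (array([ 277., -228.,    1.]), array([-302., -228.])), (array([567., -85.,  58.]), array([  13., -153.]))]
top vase_mouth [(array([525.,  94.,  58.]), array([11., 30.])), (array([ 277., -229.,  183.]), array([-303., -229.])), (array([711.,  -8.,  -2.]), array([ 170., -110.]))]
(array([546.6,   2.5]), array([ 77. , 185.5]), 12.57) 2350 [ 93.78125232  97.0291131  100.12372429]
board y range [-154.71868795   29.18754415]
stop y [-245.71085263 -155.72968285]
jar_a [array([657., 214.,   0.])]
mug []
bowl [array([626., 448.,  -2.])]
brush [array([381.,  45.,   3.])]
brush_pot [array([ 600., -192.,    2.])]
25.9667 [-0.40522603 -0.57652712  0.37383025]
```

View pics/f.png

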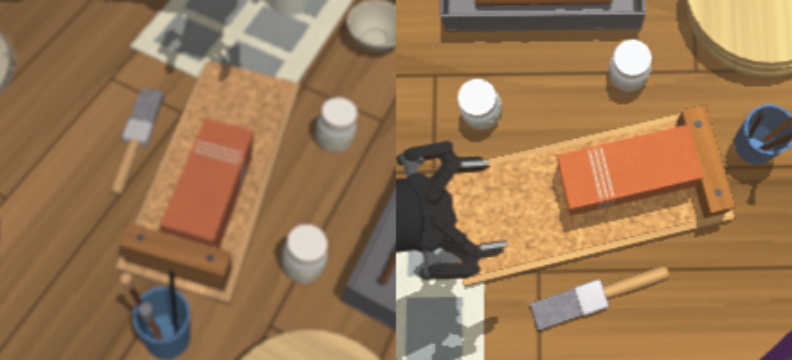

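The vase lies flush and square against the stop at about (700,150), the gripper is clear, and nothing else has moved. I'm handing in.

```bash
python3 -c "
from cell import *
job_done(); print(read_time_s())"
```

```text
the job is handed in; nothing more can be done
the job is handed in; nothing more can be done
```

The vase is lying on its side on the cork with its foot against the stop and its mouth away from it. I handed the job in at about 26 s.

**How it was done:** I pinched the vase's side wall at the rim lightly with the fingertips and turned it about its heel edge until it lay down. I kept the same light pinch to push it about 89 mm along the board, lying, rather than letting go and pushing with a free fingertip. I stopped when the stop pushed back with about 18 N, then let go and backed away.

**Last checks:**
- **Position:** the foot edge is at about y = -154.7 mm in the board frame, with the stop face at -155 mm. It is about 12 mm off the middle line.
- **Angle:** the vase is square to the stop within about 0.5°, and its upper side is at about 97–98 mm all along, so it lies level.
- **Clearance:** the gripper is clear, with wrist force near zero.
- **Other things:** every bystander found by the network is within a few mm of its first reading. In the top camera's last check the mug and one of the jars were not reported confidently, but the scene camera found both in place.

**What went wrong or disagreed:**
- At about 28–40° of tip the heel pressed into the cork with up to 25 N. I corrected this by raising the path 3 mm.
- The scene camera's network put the foot at -160 mm and the top camera's at -154 mm. The depth data from both cameras agreed on -154.7 mm.
- The scene camera also gave the heel's height as 64 mm, which I took for a misread because the top camera gave 20 mm.

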